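# Clear the gauging bed and load a polished plate by its edges

### The arm

A 6-joint arm with a two-finger parallel gripper is mounted at the origin on the work surface. World frame = base frame: x ahead of the robot, y to its left, z up, the work surface at z = 0. Lengths are in m, angles in degrees, forces in N, time in s.
With the tool pointing down it reaches from about 0.4 to 0.825 m from the base axis. Payload 7 kg.
Tool frame: the origin (TCP) lies at the very end of the fingers, on their centre line; the grasp point (between the pads) lies 19 mm behind it (ctrl.grip_point_offset is the distance from the TCP to the grasp point, in m); x points along the fingers, z is the direction in which the jaws open and shut, and the axes are right-handed (so a half turn about x gives the same grasp; the last joint's range is limited). The gripper opens to 88 mm and grips with 3 to 60 N. Pads are 19 mm wide; open, the fingers measure 130 mm over their backs; the gripper's body (78 mm by 193 mm) begins 47 mm behind the grasp point.
Start: joints at [86.179, 20.546, 0.682, 0, -70.136, -16.507], TCP at [0.235, 0.633, 0.192] pointing down, gripper open.
Joint ranges: [-176.03, 176.03], [-82.01, 121.73], [-58.28, 71.71], [-173.87, 95.51], [-174.79, -0.11], [-173.66, 173.66]. Speed limits (degrees/s): [136.94, 136.94, 172.46, 180, 180, 180].

### API

Orientations are given as [roll, pitch, yaw] about the fixed x, y, z axes, in that order (R = Rz(yaw) Ry(pitch) Rx(roll)).
In Python, from plant import get_obs, snapshot, calibration, close_job, ctrl gives the robot as it stands.
- The arm moves only by the tool move_arm, never from a script. Its argument "commands" is a list that holds one entry, the list of rows, each a list of 4 numbers: the shift along the tool's x, y, z in cm, then the turn about the tool's x in rad. In form: [[[dx, dy, dz, spin], ...]]. A call has 1 to 8 rows; each row shifts and turns the commanded pose from where the row before left it, along the tool's axes as they then stand; what a row does not reach is not made up. A row lasts 1/10 s, in which the tool goes at most 50 mm and 8.59 degrees, less where a joint would pass 70% of its speed; a pose out of reach is approached as far as the arm can. A call with a gripper value outside its range is refused whole. "jaw" is the finger opening in cm, from 0 to 8.76, set as the call begins (left out, the last holds). The fingers move at their own pace and stop on an object; the grip force is fixed at half the most. Time passes only in rows, so rows that do not move let the fingers close. It gives the time, the measured TCP pose, the force and the opening at its end, in the units of the state.
- get_obs(): the state, without advancing time (a new reading comes with each control period).
- snapshot(name): name is "side" or "top"; returns (picture, depth): 384x512x3 uint8, red, green, blue; 384x512 float32, m along the optical axis (not along the pixel's ray), 0 where there is no reading.
- calibration(name): a dict with "mtx" (3x3 intrinsics, pixels), "T" (4x4, takes a point from camera to world coordinates). Camera axes: x right, y up, looking along -z (the intrinsics and any distortion apply to the point x, -y, -z); pixel columns grow to the right and rows downward; lengths in m; the calibration is good to about 2 mm. A picture is of the moment at which its call begins. calibration takes no time and is no camera call.
- close_job(): hands the job in, once; it reports no verdict.
The state is a dict: "clock": time; "joint_pos": joint angles; "qvel": joint speeds; "tau": joint torques, N m; "tool_pos": TCP position; "orientation": TCP orientation; "force": force on the tool from outside, world axes, zero at the start; "moment": the same for the moment, N m; "opening": finger opening in m.
Only numpy, scipy, OpenCV 4.12 (cv2) and the standard library are available. Lean on these libraries where they do the work, as an engineer would, in place of code of your own. Each camera call takes 0.05 s, during which the arm holds its last target. There are 200 camera calls.

### The job

Use the scraper block to sweep the three copper chips off the white bed into the grey pan around it, without touching them with the fingers, and stand the scraper back upright on its green mat. Then take the polished plate off the sloping stand, holding it by its edges only so that nothing ever touches its bright face, and lay it down gently on the cleared bed, bright face up, centred and square to it. Leave the other things on the bench where they are.

Things in the scene. Friction and masses are not known exactly. Their poses are not given: they have to be found in the camera images.
- plate: Polished plate, brass rim, bright steel face, 150 x 56 x 6 mm, about 0.23 kg, loose. Origin: centre of its underside; x along its length, y across its width, z out of the bright face. Starts leaning on the sloping stand, face up, x up the slope, low end on the lip. Its long edges overhang the stand's back by 10 mm each side; a grip across the 56 mm width with 30 to 60 N holds it.
- face: The bright polished face of the plate: a 140 x 46 mm area, 1.5 mm proud of the rim (top 7.5 mm above the plate's underside), leaving a 5 mm rim all round. Same origin and axes as the plate. Nothing may touch it.
- easel: Blue sloping stand, fixed. Origin: centre of its foot (150 x 100 x 12 mm) on the bench; z up; x: level direction in which the slope rises. Its grey back, 140 x 36 mm, slopes up at 35 degrees along x; its surface's middle, where the plate's origin starts, is 95 mm over the origin. A lip 8 mm high, 36 mm wide, at the low end. Post 30 mm wide: free space beside and below the plate's edges.
- pan: Grey chip pan, fixed, 240 (x) x 150 (y) mm, wall 4 mm thick and 15 mm high, floor about 4 mm. In its middle stands the white bed. Origin: centre of the underside, on the bench; z up.
- bed (a point): Centre of the top of the white gauging bed, 45 mm above the bench. The bed is 150 mm long along the pan's x and 40 mm wide along y, flat, with upright sides down to the pan floor; 41 mm of pan floor beyond each end and 51 mm beyond each side. Axes as the pan.
- scraper: Scraper block, loose, 0.16 kg, standing upright on the mat: an orange lower block 24 mm (x) x 74 mm (y) x 35 mm high, and above it a black grip 22 mm (x) x 44 mm (y) up to 85 mm above the underside. Origin: centre of the underside; z up. Grip it across x.
- mat: Green mat, fixed, 70 (x) x 110 (y) x 4 mm, the scraper's home. Origin: centre of the underside, on the bench.
- chip1: Copper chip, loose, 26 x 16 x 8 mm, 14 g, starts lying on the white bed. Origin: centre of its underside.
- chip2: Copper chip, loose, 26 x 16 x 8 mm, 14 g, starts lying on the white bed. Origin: centre of its underside.
- chip3: Copper chip, loose, 26 x 16 x 8 mm, 14 g, starts lying on the white bed. Origin: centre of its underside.
- screwdriver: Screwdriver with red handle, loose, 160 mm long, lying on the bench; to be left alone.
- jar: Jar, loose, 60 mm across, 70 mm high, standing on the bench; to be left alone.
- bottle: Bottle, loose, 56 mm across, 150 mm high, standing on the bench; to be left alone.
- marker: Red rod-shaped marker, loose, 16 mm across, 130 mm long, lying on the bench; to be left alone.

How it is judged (in metres and radians):
On the way, in this order (a step that is already met when the one before it is completed fails the run):
1. all three chips lie down in the pan, off the bed, while the plate is still on its stand (z of chip1 in the frame of pan between -0.001 and 0.03 m and x of chip1 in the frame of pan between -0.12 and 0.12 m and y of chip1 in the frame of pan between -0.075 and 0.075 m and z of chip2 in the frame of pan between -0.001 and 0.03 m and x of chip2 in the frame of pan between -0.12 and 0.12 m and y of chip2 in the frame of pan between -0.075 and 0.075 m and z of chip3 in the frame of pan between -0.001 and 0.03 m and x of chip3 in the frame of pan between -0.12 and 0.12 m and y of chip3 in the frame of pan between -0.075 and 0.075 m and distance of plate from where it was at the start of the episode below 0.02 m), for 0.2 s.
2. the scraper stands upright on its mat again, let go, while the plate is still on its stand (horizontal distance between scraper and mat below 0.035 m and angle between scraper's own z axis and vertical below 0.1 rad and z of scraper in the frame of mat between 0.001 and 0.008 m and contact force between the fingers and scraper below 0.1 N and distance of plate from where it was at the start of the episode below 0.02 m), for 0.2 s.
3. the plate has been taken off its stand (distance of plate from where it was at the start of the episode above 0.06 m), for 0.1 s.
At the end, for the whole second after the job is handed in: Plate at rest flat on the bed (3 mm, 3 degrees), bright face up, centred within 10 mm along and 8 mm across, square within 5 degrees, either way round; all three chips in the pan, off the bed; scraper upright on its mat, within 35 mm of its middle (z of chip1 in the frame of pan between -0.001 and 0.03 m and x of chip1 in the frame of pan between -0.12 and 0.12 m and y of chip1 in the frame of pan between -0.075 and 0.075 m and z of chip2 in the frame of pan between -0.001 and 0.03 m and x of chip2 in the frame of pan between -0.12 and 0.12 m and y of chip2 in the frame of pan between -0.075 and 0.075 m and z of chip3 in the frame of pan between -0.001 and 0.03 m and x of chip3 in the frame of pan between -0.12 and 0.12 m and y of chip3 in the frame of pan between -0.075 and 0.075 m and x of plate in the frame of bed between -0.01 and 0.01 m and y of plate in the frame of bed between -0.008 and 0.008 m and z of plate in the frame of bed between -0.003 and 0.003 m and angle between the x axis of plate and the x axis of pan, either way round below 0.09 rad and angle between plate's own z axis and vertical below 0.05 rad and linear speed of plate below 0.02 m/s and horizontal distance between scraper and mat below 0.035 m and angle between scraper's own z axis and vertical below 0.1 rad and z of scraper in the frame of mat between 0.001 and 0.008 m); the robot touches nothing.
It fails at once if something touches the bright face of the plate (contact force between face and anything else above 0.5 N).
It fails at once if the fingers touch a chip (contact force between the fingers and chip1 above 0.3 N or contact force between the fingers and chip2 above 0.3 N or contact force between the fingers and chip3 above 0.3 N).
It fails at once if the plate is dropped or pressed hard on the bed (over 40 N, as from a fall of some 15 mm) (contact force between plate and pan above 40 N).
It fails at once if a bystander (screwdriver, jar, bottle or marker) is shifted by more than 25 mm (distance of any of screwdriver, jar, bottle, marker from where it was at the start of the episode above 0.025 m).
It also fails if it takes over 58 s, if anything falls off the work surface, if the arm or the gripper's body presses on something with over 40 N, if the wrist force passes 120 N, or if a joint passes its speed limit or range.

## Working session

There is one attempt and no reset: what is moved stays moved. The work goes in short steps, Python scripts to look and compute and a tool call to move; the robot and the scene stay as the last step left them, time stands still between calls to the robot, and variables do not carry over. Pictures are saved under pics/ and viewed, about 8 in all and at most 12, crops included, and the job is handed in when it is done.

Besides the shell and the picture viewer there is one more tool, called in YAML: its name, and indented under it one key for each argument. move_arm: Moves the arm, as the interface text tells. Its arguments: {"type":"object","properties":{"commands":{"type":"array"},"jaw":{"type":"number"}},"required":["commands"]}

```bash
mkdir -p pics; ls
cat > h.py <<'E'
import numpy as np, cv2
from plant import get_obs, snapshot, calibration, close_job, ctrl
def pts(name,d):
    c=calibration(name);K=np.array(c["mtx"]);T=np.array(c["T"])
    v,u=np.mgrid[:384,:512]
    X=(u-K[0,2])/K[0,0]*d;Y=(v-K[1,2])/K[1,1]*d
    P=np.stack([X,-Y,-d,np.ones_like(d)],-1)@T.T
    P=P[...,:3];P[d<=0]=np.nan
    return P
def look(name):
    im,d=snapshot(name);return im,d,pts(name,d)
E
python3 - <<'E'
from h import *
o=get_obs();print(o);print(ctrl.grip_point_offset)
for n in("top","side"):
    c=calibration(n);print(n,np.round(c["mtx"],1).tolist(),np.round(c["T"],3).tolist(),[k for k in c])
    im,d,P=look(n);np.savez(n+"0.npz",im=im,P=P)
    cv2.imwrite(f"pics/{n}0.png",cv2.resize(im[...,::-1],(800,600)))
E
```

```text
pics
{'clock': 0.0, 'joint_pos': array([ 8.61792478e+01,  2.05917058e+01,  6.34442261e-01, -1.90886785e-02,
       -7.01348917e+01, -1.65071001e+01]), 'qvel': array([-0.04435275,  0.05438466, -0.01505488, -0.02778831, -0.0886862 ,
       -0.01273942]), 'tau': array([ 1.59335134e-03, -5.82718921e+01,  2.93041956e+01,  6.99727044e+00,
        7.03483616e-03, -1.49113962e-04]), 'tool_pos': array([0.23433514, 0.63245142, 0.19112799]), 'orientation': array([   5.48971927,   89.90611341, -104.84463393]), 'force': array([-0.08380188, -1.15987045,  1.02506912]), 'moment': array([-0.00513484,  0.02414785, -0.04236137]), 'opening': 0.08769127377369769}
0.0188
top [[449.7, 0.0, 266.4], [0.0, 449.7, 190.6], [0.0, 0.0, 1.0]] [[-0.007, 0.997, -0.071, 0.471], [-1.0, -0.008, -0.006, -0.102], [-0.007, 0.071, 0.997, 1.427], [0.0, 0.0, 0.0, 1.0]] ['mtx', 'T']
side [[471.3, 0.0, 266.7], [0.0, 471.3, 187.3], [0.0, 0.0, 1.0]] [[0.999, 0.032, -0.01, 0.554], [-0.029, 0.675, -0.737, -1.168], [-0.017, 0.737, 0.676, 1.037], [0.0, 0.0, 0.0, 1.0]] ['mtx', 'T']
```

View pics/top0.png

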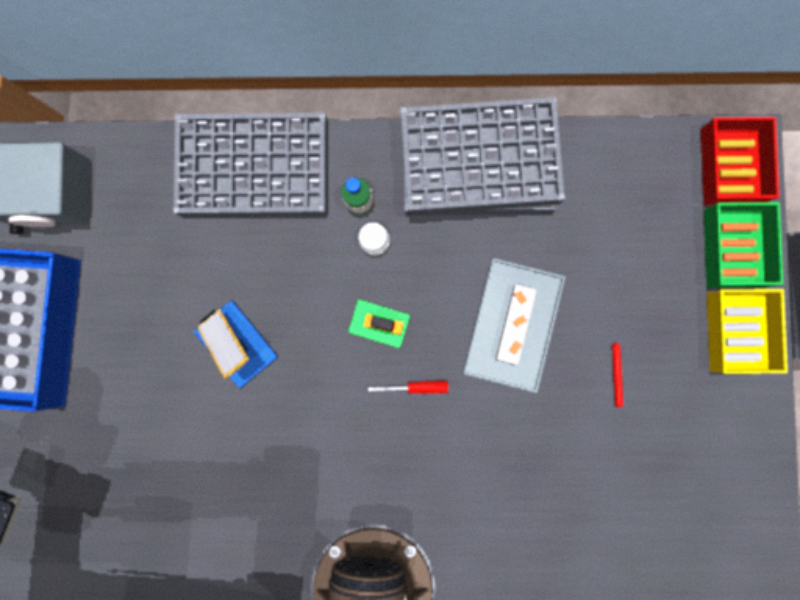

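View pics/side0.png

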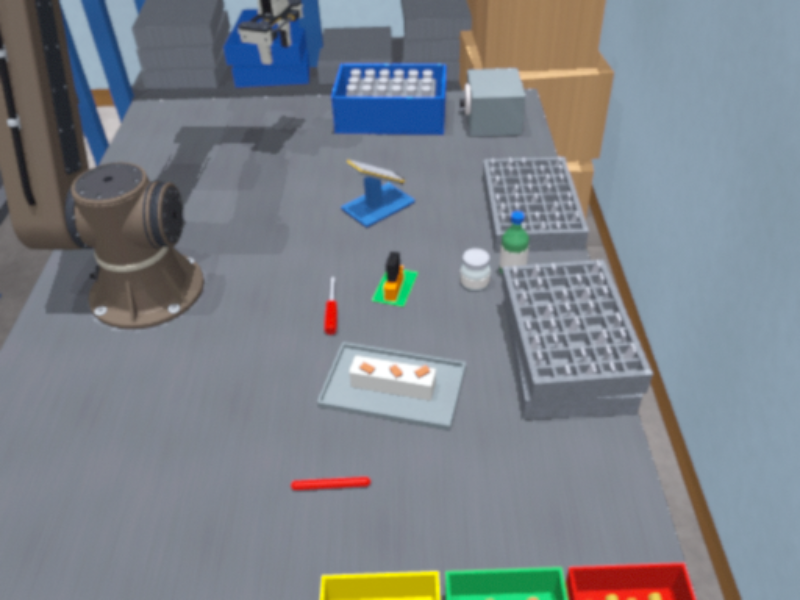

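The top view (800x600) shows the stand and plate at about (230,345), the mat and scraper at (380,323), the pan, bed and chips at (515,325), the screwdriver at (410,387), the jar at (373,238), the bottle at (357,195) and the marker at (617,375). The side view agrees. Next I measure these.

```bash
cat >> h.py <<'E'
def rect(P,m):
    q=P[m][:,:2];q=q[np.isfinite(q[:,0])].astype(np.float32)
    (c,s,a)=cv2.minAreaRect(q)
    if s[0]<s[1]: s=(s[1],s[0]);a+=90
    return np.round(c,4),np.round(s,4),round((a+90)%180-90,2),len(q),np.round(np.nanmedian(P[m][:,2]),4)
def roi(P,x0,x1,y0,y1):
    return (P[...,0]>x0)&(P[...,0]<x1)&(P[...,1]>y0)&(P[...,1]<y1)
def big(m):
    n,l,s,c=cv2.connectedComponentsWithStats(m.astype(np.uint8))
    return [(l==i) for i in np.argsort(-s[1:,4])+1 if s[i,4]>8]
E
cat > meas.py <<'E'
from h import *
import sys
def run(n,im,P):
    H=cv2.cvtColor(im,cv2.COLOR_RGB2HSV);h,s,v=[H[...,i].astype(int) for i in range(3)];z=P[...,2]
    u,w=np.meshgrid(range(512),range(384))
    W=roi(P,.3,.75,-.65,.35)
    def show(t,m,k=1):
        for c in big(m&W)[:k]:print(n,t,*rect(P,c))
    show("mat",(h>50)&(h<75)&(s>150)&(z<.02))
    show("orange",(h>8)&(h<25)&(s>150)&(z<.06)&roi(P,.4,.7,-.2,.1))
    show("black",(v<60)&(z>.06)&roi(P,.4,.7,-.2,.1))
    show("bed",(z>.035)&(z<.06)&roi(P,.35,.75,-.5,-.2))
    show("pan",(z<.03)&(z>.009)&roi(P,.35,.75,-.55,-.15))
    show("panall",(s>20)&(v>110)&(z<.035)&roi(P,.35,.75,-.55,-.15))
    show("chips",(h<18)&(s>130)&roi(P,.35,.75,-.45,-.2),3)
    show("bluefoot",(h>100)&(h<125)&(s>150)&(z<.025)&roi(P,.3,.75,.1,.4))
    m=(z>.05)&roi(P,.3,.75,.1,.4)
    for c in big(m)[:1]:
        q=P[c];q=q[np.isfinite(q[:,0])]
        print(n,"plate",len(q),q.mean(0).round(4),q.min(0).round(3),q.max(0).round(3))
        A=np.c_[q[:,:2],np.ones(len(q))];k=np.linalg.lstsq(A,q[:,2],rcond=None)[0]
        r=q[:,2]-A@k;g=abs(r)<.006;k=np.linalg.lstsq(A[g],q[g,2],rcond=None)[0];q=q[abs(q[:,2]-A@k)<.006]
        nn=np.array([-k[0],-k[1],1]);nn/=np.linalg.norm(nn)
        ex=np.array([k[0],k[1],0]);ex/=np.linalg.norm(ex);up=ex.copy();up[2]=np.hypot(*k[:2]);up/=np.linalg.norm(up);yy=np.cross(nn,up)
        a=q@up;b=q@yy
        print(" slope",np.degrees(np.arctan(np.hypot(*k[:2]))).round(2),"dir",np.degrees(np.arctan2(k[1],k[0])).round(2),"ext",np.ptp(a).round(4),np.ptp(b).round(4))
        rr=cv2.minAreaRect(np.c_[a,b].astype(np.float32));print(" rect",rr)
        c0=rr[0][0]*up+rr[0][1]*yy+np.median(q@nn)*nn;print(" centre(top face)",c0.round(4),"under",(c0-.0075*nn).round(4))
if __name__=="__main__":
    for n in("top","side"):
        f=np.load(n+"0.npz");run(n,f["im"],f["P"])
E
python3 meas.py
```

```text
top mat [ 0.5216 -0.0161] [0.1096 0.0693] 72.0 507 0.004
top orange [0.5259 0.0028] [0.0198 0.0086] -10.97 19 0.0376
top bed [ 0.5166 -0.289 ] [0.1495 0.0412] -14.89 653 0.0457
top pan [ 0.4154 -0.4938] [0.1275 0.0172] 0.37 197 0.0148
top panall [ 0.5497 -0.35  ] [0.4    0.3992] -89.98 13497 0.0008
top chips [ 0.5701 -0.2976] [0.0183 0.0094] 31.75 20 0.0533
top chips [ 0.5231 -0.2938] [0.0195 0.0082] -63.87 20 0.0523
top chips [ 0.4714 -0.284 ] [0.0177 0.0092] -34.94 20 0.0533
top bluefoot [0.4826 0.2729] [0.1497 0.1001] 38.97 727 0.0113
top plate 754 [0.4834 0.273  0.1027] [0.421 0.216 0.051] [0.549 0.335 0.146]
 slope 34.7 dir -141.12 ext 0.1609 0.0575
 rect ((-0.3989192843437195, 0.09043443202972412), (0.16080471873283386, 0.05697490647435188), 0.32357171177864075)
 centre(top face) [0.4877 0.2771 0.0988] under [0.4844 0.2744 0.0927]
side mat [ 0.5339 -0.0216] [0.1143 0.0297] 63.68 34 0.0041
side orange [ 0.5235 -0.0302] [0.0771 0.0225] 72.33 135 0.0326
side black [ 0.5238 -0.0332] [0.0409 0.0161] 70.68 80 0.0825
side bed [ 0.5175 -0.2896] [0.1513 0.0473] -14.79 707 0.0453
side pan [ 0.518  -0.2881] [0.2412 0.1582] -14.95 543 0.0139
side panall [ 0.55 -0.35] [0.4 0.4] 90.0 15628 0.0005
side chips [ 0.5718 -0.3   ] [0.0172 0.0092] 29.03 15 0.0524
side chips [ 0.4734 -0.2862] [0.013  0.0085] -56.18 12 0.0523
side chips [ 0.526  -0.2982] [0.0194 0.0066] -68.9 12 0.0537
side bluefoot [0.486 0.269] [0.1533 0.1026] 40.88 557 0.0116
side plate 353 [0.4816 0.2597 0.0934] [0.424 0.214 0.05 ] [0.548 0.333 0.145]
 slope 38.48 dir -103.12 ext 0.1284 0.085
 rect ((-0.23227322101593018, 0.4196394383907318), (0.051237039268016815, 0.14473511278629303), 45.99705505371094)
 centre(top face) [0.492  0.2624 0.0887] under [0.491  0.2579 0.0828]
```

```bash
cat >> h.py <<'E'
from scipy.spatial.transform import Rotation as Ro
def go(x,y,z,jaw=None):
    o=get_obs();R=Ro.from_euler("xyz",o["orientation"],degrees=True).as_matrix()
    p=o["tool_pos"];d=R.T@(np.array([x,y,z])-p)*100
    jy=np.degrees(np.arctan2(R[1,2],R[0,2]))
    print("t%.2f pos"%o["clock"],p.round(4),"down",R[:,0].round(3),"jaw yaw %.1f"%jy,"q6 %.0f"%o["joint_pos"][5],"F",o["force"].round(1),"open %.4f"%o["opening"])
    print(" shift cm (current tool axes)",d.round(2))
    if jaw is not None:
        s=-(((jaw-jy)+90)%180-90);print(" spin rad",round(np.radians(s),3),"alt",round(np.radians(s-np.sign(s)*180),3))
        a=np.radians(-s);  # after the spin
        R2=Ro.from_rotvec([0,0,a]).as_matrix()@R
        print(" shift if spun first",(R2.T@(np.array([x,y,z])-p)*100).round(2))
E
python3 - <<'E'
from h import *
f=np.load("top0.npz");P=f["P"];im=f["im"]
m=(P[...,2]>.055)&roi(P,.45,.6,-.12,.08);print(rect(P,big(m)[0]))
m=(P[...,2]>.02)&roi(P,.45,.6,-.12,.08);print(rect(P,big(m)[0]))
f=np.load("side0.npz");P=f["P"]
m=(P[...,2]>.08)&roi(P,.45,.6,-.12,.08);print(rect(P,big(m)[0]))
m=(P[...,2]>.075)&roi(P,.45,.6,-.12,.08);print(rect(P,big(m)[0]))
m=(P[...,2]<.045)&(P[...,2]>.034)&roi(P,.45,.6,-.12,.08);print(rect(P,big(m)[0]))
go(.523,-.028,.15,-18)
E
```

```text
(array([ 0.5194, -0.0272]), array([0.0436, 0.0218]), 77.13, 114, np.float64(0.088))
(array([ 0.5193, -0.0269]), array([0.074 , 0.0235]), 76.18, 193, np.float64(0.0848))
(array([ 0.5209, -0.0286]), array([0.0489, 0.0224]), 75.64, 78, np.float64(0.0879))
(array([ 0.5209, -0.0286]), array([0.0489, 0.0224]), 75.64, 90, np.float64(0.0874))
(array([ 0.5199, -0.0295]), array([0.0769, 0.0258]), 76.77, 57, np.float64(0.0392))
t0.10 pos [0.2344 0.6325 0.1912] down [-0.    -0.001 -1.   ] jaw yaw -110.3 q6 -17 F [ 0.5  0.3 -0.3] open 0.0877
 shift cm (current tool axes) [ 4.2  50.02 51.9 ]
 spin rad 1.53 alt -1.612
 shift if spun first [  4.06  53.9  -47.87]
```

move_arm:
  commands:
    - [[0, 3.1, 3.25, 0], [0, 3.1, 3.25, 0], [0, 3.1, 3.25, 0], [0, 3.1, 3.25, 0], [0, 3.1, 3.25, 0], [0, 3.1, 3.25, 0], [0, 3.1, 3.25, 0], [0, 3.1, 3.25, 0]]

```text
clock: 0.9
tool_pos: [0.3769, 0.3011, 0.192]
orientation: [-75.7, 90.0, 174.0]
force: [1.0, -0.5, 0.8]
opening: 0.0875
```

move_arm:
  commands:
    - [[0, 3.1, 3.25, 0], [0, 3.1, 3.25, 0], [0, 3.1, 3.25, 0], [0, 3.1, 3.25, 0], [0, 3.1, 3.25, 0], [0, 3.1, 3.25, 0], [0, 3.1, 3.25, 0], [0, 3.1, 3.25, 0]]

```text
clock: 1.7
tool_pos: [0.5192, -0.0289, 0.192]
orientation: [-131.4, 90.0, 118.2]
force: [0.9, 0.6, 0.3]
opening: 0.0877
```

move_arm:
  commands:
    - [[0, 0, 0, 0.146], [0, 0, 0, 0.146], [0, 0, 0, 0.146], [0, 0, 0, 0.146], [0, 0, 0, 0.146], [0, 0, 0, 0.146], [0, 0, 0, 0.146], [0, 0, 0, 0.146]]

```text
clock: 2.5
tool_pos: [0.5187, -0.027, 0.1917]
orientation: [6.1, 90.0, -171.5]
force: [0.2, -0.0, -0.1]
opening: 0.088
```

```bash
python3 -c "
from h import *
go(.5195,-.0275,.055,-13.5)"
```

```text
t2.50 pos [ 0.5187 -0.027   0.1917] down [-0.001 -0.    -1.   ] jaw yaw -177.6 q6 -16 F [ 0.2 -0.  -0.1] open 0.0880
 shift cm (current tool axes) [13.67  0.05 -0.09]
 spin rad 0.278 alt -2.864
 shift if spun first [13.67  0.02 -0.1 ]
```

move_arm:
  commands:
    - [[0, 0, -0.1, 0.139], [0, 0, 0, 0.139], [3.0, 0, 0, 0], [3.0, 0, 0, 0], [3.0, 0, 0, 0], [3.0, 0, 0, 0], [1.5, 0, 0, 0], [0.5, 0, 0, 0]]

```text
clock: 3.3
tool_pos: [0.5184, -0.0273, 0.05]
orientation: [26.8, 89.8, -166.4]
force: [0.8, -0.5, 0.6]
opening: 0.0878
```

move_arm:
  commands:
    - [[0, 0, 0, 0], [0, 0, 0, 0], [0, 0, 0, 0], [0, 0, 0, 0], [0, 0, 0, 0], [0, 0, 0, 0]]
  jaw: 1.0

```text
clock: 3.9
tool_pos: [0.5201, -0.0269, 0.0524]
orientation: [-149.3, 90.0, 17.5]
force: [-0.2, -0.4, -0.4]
opening: 0.0452
```

```bash
python3 -c "
from h import *
go(.5195,-.0275,.092,-14.9)
im,d,P=look('side')
cv2.imwrite('pics/g1.png',cv2.resize(im[120:300,150:400,::-1],(750,540)))
"
```

```text
t3.90 pos [ 0.5201 -0.0269  0.0524] down [ 0.001  0.    -1.   ] jaw yaw 166.8 q6 -32 F [-0.2 -0.4 -0.4] open 0.0452
 shift cm (current tool axes) [-3.96  0.07  0.04]
 spin rad 0.03 alt -3.112
 shift if spun first [-3.96  0.07  0.04]
```

View pics/g1.png

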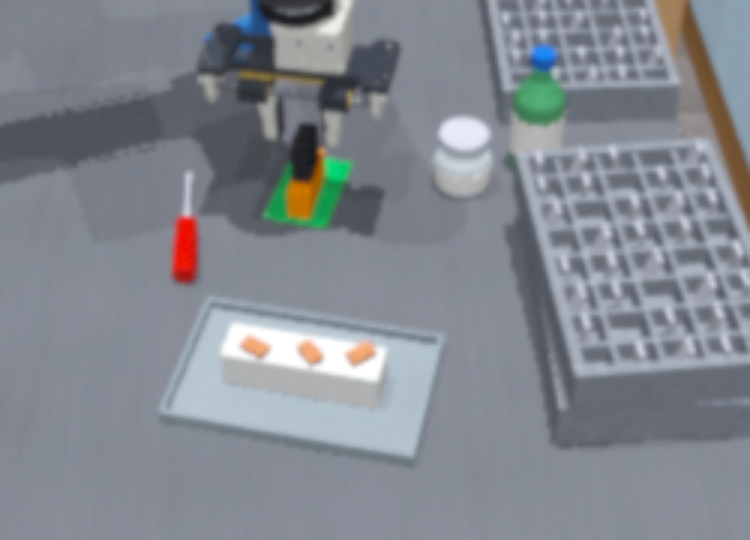

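The close view shows the fingers straddling the black grip at about (305,150), still closing. The bed carries the three chips at (255,345), (310,352) and (360,353). I keep closing the jaw, then lift.

move_arm:
  commands:
    - [[0, 0, 0, 0], [0, 0, 0, 0], [0, 0, 0, 0], [0, 0, 0, 0], [0, 0, 0, 0], [0, 0, 0, 0]]
  jaw: 1.0

```text
clock: 4.55
tool_pos: [0.52, -0.0269, 0.052]
orientation: [52.8, 90.0, -140.3]
force: [0.1, 0.1, -0.4]
opening: 0.021
```

move_arm:
  commands:
    - [[-0.5, 0, 0, 0], [-1.5, 0, 0, 0], [-3, 0, 0, 0], [-3, 0, 0, 0], [-2, 0, 0, 0], [0, 0, 0, 0.026]]

```text
clock: 5.15
tool_pos: [0.5218, -0.0267, 0.1554]
orientation: [-154.4, 89.7, 11.0]
force: [0.5, 0.4, -1.9]
opening: 0.021
```

```bash
python3 -c "
from h import *
a=np.radians(-14.9);c=np.array([.5172,-.2890])
for s in(-.1,.1):
  go(*(c+s*np.array([np.cos(a),np.sin(a)])),.152,-14.9)
im,d,P=look('side')
m=(P[...,2]>.02)&roi(P,.4,.65,-.15,.08)
H=cv2.cvtColor(im,cv2.COLOR_RGB2HSV);m=(H[...,0]>10)&(H[...,0]<25)&(H[...,1]>150)&roi(P,.4,.65,-.15,.08)
q=P[big(m)[0]];print(rect(P,big(m)[0]),np.percentile(q[:,2],[0,2,5,50,95,100]).round(4))
"
```

```text
t5.15 pos [ 0.5218 -0.0267  0.1554] down [ 0.005  0.001 -1.   ] jaw yaw 165.3 q6 -33 F [ 0.5  0.4 -1.9] open 0.0210
 shift cm (current tool axes) [ 0.26 25.46  3.8 ]
 spin rad 0.004 alt -3.138
 shift if spun first [ 0.26 25.47  3.7 ]
t5.15 pos [ 0.5218 -0.0267  0.1554] down [ 0.005  0.001 -1.   ] jaw yaw 165.3 q6 -33 F [ 0.5  0.4 -1.9] open 0.0210
 shift cm (current tool axes) [  0.36  25.54 -16.2 ]
 spin rad 0.004 alt -3.138
 shift if spun first [  0.36  25.47 -16.3 ]
(array([ 0.5235, -0.03  ]), array([0.0749, 0.0236]), 73.16, 157, np.float64(0.1342)) [0.1089 0.1112 0.1135 0.1342 0.1491 0.1561]
```

move_arm:
  commands:
    - [[0, 2, 0.3, 0], [0, 4, 0.7, 0], [0, 5, 0.7, 0], [0, 5, 0.7, 0], [0, 5, 0.7, 0], [0, 3.5, 0.7, 0], [0, 1, 0, 0], [0, 0, 0, 0]]

```text
clock: 6.0
tool_pos: [0.4178, -0.2636, 0.1509]
orientation: [-2.8, 89.9, 162.3]
force: [-0.9, -0.3, -1.9]
opening: 0.0208
```

```bash
python3 -c "
from h import *
a=np.radians(-14.9);c=np.array([.5172,-.2890])
go(*(c-.1*np.array([np.cos(a),np.sin(a)])),.095,-14.9)
"
```

```text
t6.00 pos [ 0.4178 -0.2636  0.1509] down [-0.002  0.001 -1.   ] jaw yaw 165.2 q6 -5 F [-0.9 -0.3 -1.9] open 0.0208
 shift cm (current tool axes) [ 5.59 -0.1  -0.27]
 spin rad 0.001 alt -3.141
 shift if spun first [ 5.59 -0.1  -0.27]
```

move_arm:
  commands:
    - [[2, -0.1, 0, 0], [2, 0, 0, 0], [1, 0, 0, 0], [0.55, 0, 0, 0], [0, 0, 0, 0], [0, 0, 0, 0]]

```text
clock: 6.6
tool_pos: [0.4201, -0.2616, 0.0971]
orientation: [164.6, 90.0, -30.0]
force: [0.1, -0.5, -1.6]
opening: 0.0211
```

move_arm:
  commands:
    - [[0, 0, -1, 0], [0, 0, -1, 0], [0, 0, -1, 0], [0, 0, -1, 0], [0, 0, -1, 0], [0, 0, -1, 0], [0, 0, -1, 0], [0, 0, -1, 0]]

```text
clock: 7.4
tool_pos: [0.4976, -0.2822, 0.0964]
orientation: [4.0, 90.0, 169.3]
force: [-0.6, 0.0, -1.5]
opening: 0.021
```

move_arm:
  commands:
    - [[0, 0, -0.8, 0], [0, 0, -0.8, 0], [0, 0, -0.8, 0], [0, 0, -0.8, 0], [0, 0, -0.8, 0], [0, 0, -0.8, 0], [0, 0, -0.8, 0], [0, 0, -0.8, 0]]

```text
clock: 8.2
tool_pos: [0.5594, -0.2983, 0.0966]
orientation: [-168.5, 90.0, -3.2]
force: [0.4, -0.2, -2.1]
opening: 0.0208
```

```bash
python3 -c "
from h import *
a=np.radians(-14.9);c=np.array([.5172,-.2890])
go(*(c+.088*np.array([np.cos(a),np.sin(a)])),.095,-14.9)
im,d,P=look('side')
cv2.imwrite('pics/s1.png',cv2.resize(im[170:300,180:340,::-1],(720,585)))
"
```

```text
t8.20 pos [ 0.5594 -0.2983  0.0966] down [ 0. -0. -1.] jaw yaw 165.3 q6 -4 F [ 0.4 -0.2 -2.1] open 0.0208
 shift cm (current tool axes) [ 0.16  0.2  -4.48]
 spin rad 0.004 alt -3.138
 shift if spun first [ 0.16  0.18 -4.48]
```

View pics/s1.png

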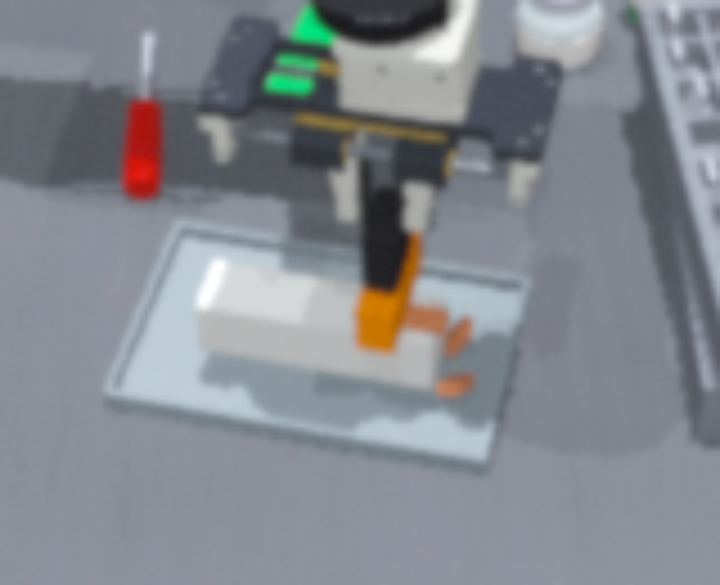

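One chip lies in the pan at (455,385), one is tipping over the end at (458,335), and the last is still on the bed in front of the scraper at (425,317). I continue the stroke.

move_arm:
  commands:
    - [[0, 0, -0.6, 0], [0, 0, -0.6, 0], [0, 0, -0.6, 0], [0, 0, -0.6, 0], [0, 0, -0.6, 0], [0, 0, -0.6, 0], [0, 0, -0.6, 0], [0, 0, -0.4, 0]]

```text
clock: 9.05
tool_pos: [0.6038, -0.31, 0.0965]
orientation: [-179.1, 90.0, -13.7]
force: [0.9, -1.2, -1.9]
opening: 0.021
```

move_arm:
  commands:
    - [[0, 0, 0, 0], [-1, 0, 0, 0], [-2, 0, 0, 0], [-2.5, 0, 0, 0], [0, 0, 4, 0], [0, 0, 4, 0], [0, 0, 4, 0], [0, 0, 3, 0]]

```text
clock: 9.85
tool_pos: [0.4558, -0.2713, 0.1525]
orientation: [-163.6, 90.0, 1.7]
force: [0.2, -0.4, -0.7]
opening: 0.0208
```

```bash
python3 -c "
from h import *
go(.5216,-.0161,.125,-16)
import meas
im,d,P=look('side')
H=cv2.cvtColor(im,cv2.COLOR_RGB2HSV);m=(H[...,0]<18)&(H[...,1]>110)&roi(P,.4,.75,-.45,-.15)&(P[...,2]<.09)
a=np.radians(-14.9);c=np.array([.5172,-.2890])
for b in big(m):
  q=P[b];q=q[np.isfinite(q[:,0])];w=q.mean(0);e=w[:2]-c;print(len(q),w.round(3),q[:,2].max().round(3),'bed xy',(e@[np.cos(a),np.sin(a)]).round(3),(e@[-np.sin(a),np.cos(a)]).round(3))
cv2.imwrite('pics/s2.png',cv2.resize(im[170:300,180:340,::-1],(720,585)))
"
```

```text
t9.85 pos [ 0.4558 -0.2713  0.1525] down [ 0.001  0.    -1.   ] jaw yaw 165.3 q6 -5 F [ 0.2 -0.4 -0.7] open 0.0208
 shift cm (current tool axes) [  2.75 -26.35   0.1 ]
 spin rad 0.023 alt -3.119
 shift if spun first [  2.75 -26.34   0.71]
78 [ 0.618 -0.308  0.011] 0.016 bed xy 0.102 0.008
28 [ 0.603 -0.346  0.012] 0.016 bed xy 0.098 -0.033
11 [ 0.404 -0.153  0.018] 0.027 bed xy -0.145 0.102
```

View pics/s2.png

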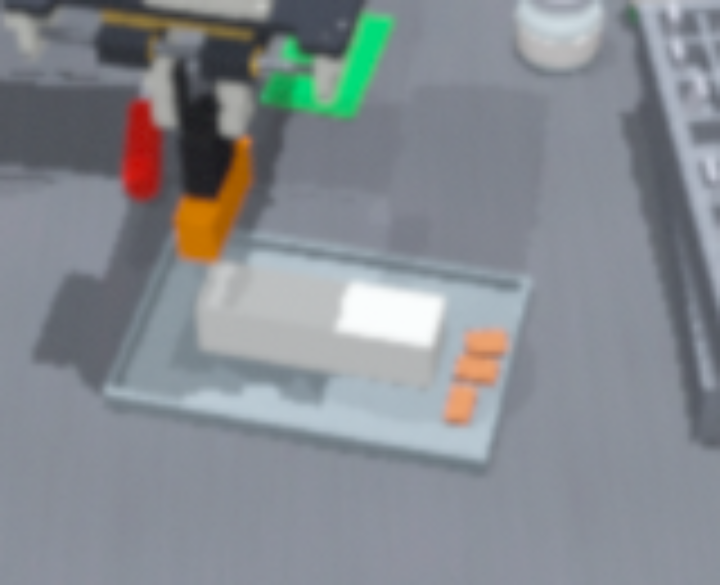

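All three chips lie flat in the pan at (487,343), (478,370) and (461,404), and the bed is clear. Now I return the scraper.

move_arm:
  commands:
    - [[0, -2, 0, 0], [0, -4.5, 0, 0], [0, -5, 0, 0], [0, -5, 0, 0], [0, -5, 0, 0], [0, -3.8, 0, 0], [0, -1, 0, 0], [0, 0, 0, 0]]

```text
clock: 10.7
tool_pos: [0.5253, -0.0159, 0.1523]
orientation: [-153.0, 90.0, 12.4]
force: [-0.0, -0.7, -1.0]
opening: 0.021
```

```bash
python3 -c "
from h import *
go(.5216,-.0161,.0525,-16)"
```

```text
t10.70 pos [ 0.5253 -0.0159  0.1523] down [ 0.001  0.    -1.   ] jaw yaw 165.5 q6 -34 F [-0.  -0.7 -1. ] open 0.0210
 shift cm (current tool axes) [9.98 0.12 0.36]
 spin rad 0.026 alt -3.116
 shift if spun first [9.98 0.12 0.35]
```

move_arm:
  commands:
    - [[3, 0.1, 0.3, 0], [3, 0, 0, 0], [2, 0, 0, 0], [1, 0, 0, 0], [0.5, 0, 0, 0], [0.3, 0, 0, 0], [0.15, 0, 0, 0], [0, 0, 0, 0]]

```text
clock: 11.5
tool_pos: [0.522, -0.0176, 0.0527]
orientation: [-150.3, 89.9, 15.0]
force: [-0.1, -0.6, -1.8]
opening: 0.0207
```

```bash
python3 -c "
from h import *
go(.5216,-.0161,.052,-16)"
```

```text
t11.50 pos [ 0.522  -0.0176  0.0527] down [ 0.001  0.    -1.   ] jaw yaw 165.3 q6 -34 F [-0.1 -0.6 -1.8] open 0.0207
 shift cm (current tool axes) [ 0.07 -0.13  0.08]
 spin rad 0.023 alt -3.118
 shift if spun first [ 0.07 -0.13  0.08]
```

move_arm:
  commands:
    - [[0.1, 0, 0, 0], [0, 0, 0, 0]]

```text
clock: 11.7
tool_pos: [0.5224, -0.0175, 0.052]
orientation: [-164.3, 89.9, 1.1]
force: [-0.3, -1.0, 3.4]
opening: 0.0207
```

move_arm:
  commands:
    - [[0, 0, 0, 0], [0, 0, 0, 0], [0, 0, 0, 0], [0, 0, 0, 0], [0, 0, 0, 0], [0, 0, 0, 0], [0, 0, 0, 0], [0, 0, 0, 0]]
  jaw: 8.7

```text
clock: 12.5
tool_pos: [0.5216, -0.0176, 0.051]
orientation: [48.2, 90.0, -146.5]
force: [0.1, -0.5, -0.4]
opening: 0.0792
```

move_arm:
  commands:
    - [[-1, 0, 0, 0], [-3, 0, 0, 0], [-4, 0, 0, 0], [-4, 0, 0, 0], [-4, 0, 0, 0], [-2, 0, 0, 0]]

```text
clock: 13.1
tool_pos: [0.5229, -0.0176, 0.236]
orientation: [-157.3, 89.7, 8.1]
force: [0.6, 0.8, -0.0]
opening: 0.0871
```

```bash
python3 -c "
from h import *
go(.483,.2735,.20,129)
f=np.load('top0.npz');P0=f['P']
im,d,P=look('side')
m=(P[...,2]>.02)&(P[...,2]<.1)&roi(P,.42,.62,-.12,.08);b=big(m)[0];print(rect(P,b),np.nanmax(P[b][:,2]))
m=(P[...,2]>.075)&(P[...,2]<.1)&roi(P,.42,.62,-.12,.08);b=big(m)[0];print(rect(P,b))
m=(P[...,2]>.034)&(P[...,2]<.045)&roi(P,.42,.62,-.12,.08);b=big(m)[0];print(rect(P,b))
# plate, initial top view, lateral profile
m=(P0[...,2]>.05)&roi(P0,.3,.75,.1,.4);q=P0[big(m)[0]]
H=cv2.cvtColor(f['im'],cv2.COLOR_RGB2HSV);hh=H[big(m)[0]]
y=np.radians(-141.1);u=np.array([np.cos(y),np.sin(y)]);e=q[:,:2]-[.483,.2735];s=e@u;t=e@[-u[1],u[0]]
for a in np.arange(-.07,.08,.01):
  k=(abs(s-a)<.005)
  if k.sum():print(a.round(2),t[k].min().round(4),t[k].max().round(4),np.median(q[k,2]).round(4))
"
```

```text
t13.10 pos [ 0.5229 -0.0176  0.236 ] down [ 0.006  0.001 -1.   ] jaw yaw 165.4 q6 -34 F [ 0.6  0.8 -0. ] open 0.0871
 shift cm (current tool axes) [  3.6  -27.15  11.24]
 spin rad 0.635 alt -2.507
 shift if spun first [  3.5  -15.21  25.16]
(array([ 0.5235, -0.0189]), array([0.0825, 0.0249]), 75.27, 267, np.float64(0.0578)) 0.09371882423940303
(array([ 0.5242, -0.0179]), array([0.0505, 0.0214]), 75.16, 88, np.float64(0.0872))
(array([ 0.5169, -0.0457]), array([0.027 , 0.0245]), 78.31, 43, np.float64(0.038))
-0.07 -0.018 0.014 0.0548
-0.06 -0.0284 0.0271 0.061
-0.05 -0.0282 0.0277 0.0683
-0.04 -0.0299 0.0283 0.0747
-0.03 -0.028 0.028 0.0825
-0.02 -0.0275 0.0272 0.0891
-0.01 -0.0264 0.0283 0.0956
0.0 -0.0278 0.028 0.103
0.01 -0.0275 0.0288 0.1107
0.02 -0.0282 0.0279 0.1174
0.03 -0.0269 0.0284 0.1242
0.04 -0.0265 0.0277 0.1318
0.05 -0.0274 0.028 0.1381
0.06 -0.027 0.0291 0.1386
```

move_arm:
  commands:
    - [[0, 0, 0, 0.127], [0, 0, 0, 0.127], [0, 0, 0, 0.127], [0, 0, 0, 0.127], [0, 0, 0, 0.127], [0, -2, 3.3, 0], [0, -2.4, 4, 0], [0, -2.4, 4, 0]]

```text
clock: 13.95
tool_pos: [0.503, 0.1139, 0.2317]
orientation: [-101.4, 90.0, 27.5]
force: [1.2, -0.1, 0.2]
opening: 0.0868
```

move_arm:
  commands:
    - [[0, -2.4, 4, 0], [0, -2.4, 4, 0], [0, -2.2, 3.6, 0], [0, -1.2, 1.8, 0], [0, 0, 0, 0], [0, 0, 0, 0]]

```text
clock: 14.55
tool_pos: [0.4826, 0.2689, 0.2312]
orientation: [105.8, 90.0, -125.2]
force: [-0.9, 0.0, 0.1]
opening: 0.0871
```

```bash
python3 -c "
from h import *
y=np.radians(-141.1);u=np.array([np.cos(y),np.sin(y)])
t=np.array([.483,.2735])-.0017*u
go(*t,.081,129)"
```

```text
t14.55 pos [0.4826 0.2689 0.2312] down [-0. -0. -1.] jaw yaw 129.0 q6 -100 F [-0.9  0.   0.1] open 0.0871
 shift cm (current tool axes) [15.02 -0.49  0.34]
 spin rad 0.0 alt -3.141
 shift if spun first [15.02 -0.49  0.34]
```

move_arm:
  commands:
    - [[0, -0.5, 0.35, 0], [3, 0, 0, 0], [3, 0, 0, 0], [3, 0, 0, 0], [2, 0, 0, 0], [1, 0, 0, 0], [0, 0, 0, 0], [0, 0, 0, 0]]

```text
clock: 15.35
tool_pos: [0.4854, 0.2747, 0.1121]
orientation: [-99.3, 89.9, 29.6]
force: [-0.8, 0.4, 0.6]
opening: 0.0873
```

```bash
python3 -c "
from h import *
y=np.radians(-141.1);u=np.array([np.cos(y),np.sin(y)])
t=np.array([.483,.2735])-.0017*u
go(*t,.081,129)
im,d,P=look('side')
cv2.imwrite('pics/p1.png',cv2.resize(im[80:170,190:310,::-1],(760,570),interpolation=cv2.INTER_CUBIC))
"
```

```text
t15.35 pos [0.4854 0.2747 0.1121] down [ 0.001  0.001 -1.   ] jaw yaw 128.9 q6 -101 F [-0.8  0.4  0.6] open 0.0873
 shift cm (current tool axes) [3.11 0.1  0.06]
 spin rad -0.001 alt 3.14
 shift if spun first [3.11 0.1  0.06]
```

View pics/p1.png

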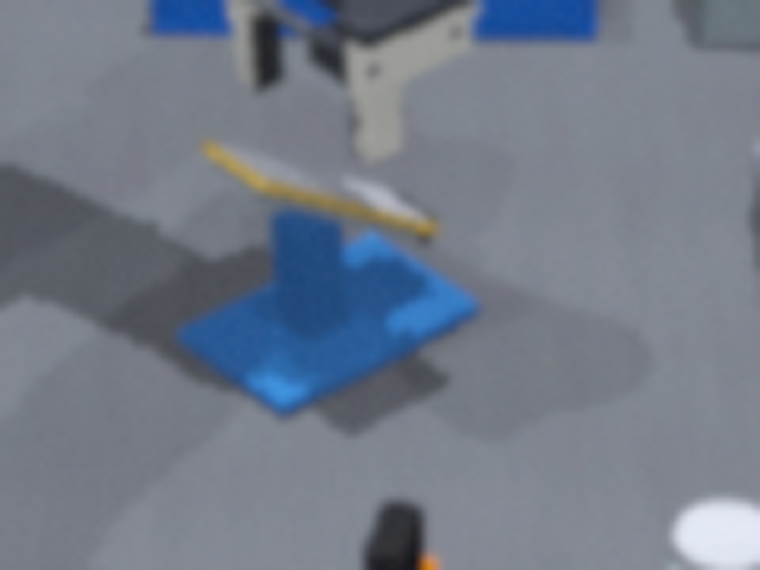

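The picture shows the near finger at (378,150), outside the plate's near edge, which runs from (205,150) to (430,235). The plate rests undisturbed. I descend and grip.

move_arm:
  commands:
    - [[1, 0.1, 0.05, 0], [1, 0, 0, 0], [1, 0, 0, 0], [0.1, 0, 0, 0], [0, 0, 0, 0]]

```text
clock: 15.9
tool_pos: [0.4834, 0.2742, 0.0795]
orientation: [105.4, 89.9, -125.7]
force: [-0.4, -0.9, 1.1]
opening: 0.0871
```

move_arm:
  commands:
    - [[0, 0, 0, 0], [0, 0, 0, 0], [0, 0, 0, 0], [0, 0, 0, 0], [0, 0, 0, 0], [0, 0, 0, 0], [0, 0, 0, 0], [0, 0, 0, 0]]
  jaw: 4.5

```text
clock: 16.7
tool_pos: [0.4836, 0.2744, 0.0801]
orientation: [-94.9, 90.0, 34.1]
force: [-0.2, -0.1, -0.1]
opening: 0.0452
```

```bash
python3 -c "
from h import *
im,d,P=look('side');it,d,Pt=look('top')
np.savez('side1.npz',im=im,P=P);np.savez('top1.npz',im=it,P=Pt)
a=cv2.resize(im[80:170,190:310,::-1],(400,300),interpolation=cv2.INTER_CUBIC)
b=cv2.resize(it[180:255,110:210,::-1],(400,300),interpolation=cv2.INTER_CUBIC)
cv2.imwrite('pics/p2.png',np.hstack([a,b]))
go(.483,.2735,.081,129)
for n,Q in(('s',P),('t',Pt)):
  import meas
for n,f in(('side',(im,P)),('top',(it,Pt))):
  Q=f[1];H=cv2.cvtColor(f[0],cv2.COLOR_RGB2HSV);m=(H[...,0]>15)&(H[...,0]<30)&(H[...,1]>120)&(Q[...,2]>.04)&roi(Q,.38,.6,.18,.36)
  q=Q[m];print(n,len(q),q.min(0).round(3),q.max(0).round(3))
"
```

```text
t16.80 pos [0.4836 0.2744 0.0801] down [-0. -0. -1.] jaw yaw 128.9 q6 -101 F [0.4 0.4 0.2] open 0.0446
 shift cm (current tool axes) [-0.09  0.1  -0.03]
 spin rad -0.001 alt 3.141
 shift if spun first [-0.09  0.1  -0.03]
side 4 [0.446 0.282 0.057] [0.545 0.292 0.21 ]
top 64 [0.421 0.215 0.115] [0.478 0.281 0.201]
```

View pics/p2.png

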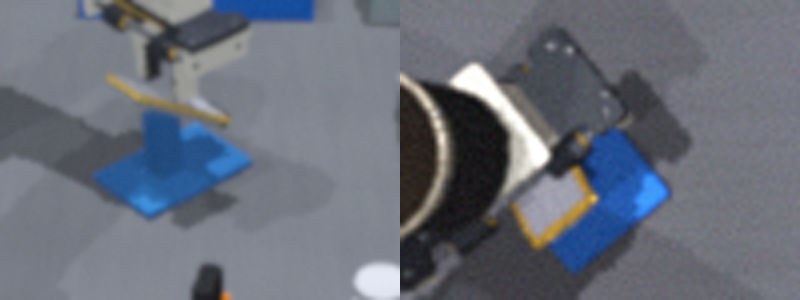

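```bash
python3 -c "
from h import *
f=np.load('side1.npz');g=np.load('side0.npz')
im,P=f['im'],f['P']
a=cv2.resize(im[85:135,205:275,::-1],(770,550),interpolation=cv2.INTER_CUBIC)
cv2.imwrite('pics/p3.png',a)
def proj(p):
  c=calibration('side');q=np.linalg.inv(np.array(c['T']))@np.r_[p,1];K=np.array(c['mtx'])
  u=K@[q[0]/-q[2],-q[1]/-q[2],1];return ((u[0]-205)*11).round(),((u[1]-85)*11).round()
y=np.radians(-141.1);u=np.array([np.cos(y)*.819,np.sin(y)*.819,.574]);w=np.array([-np.sin(y),np.cos(y),0]);n=np.cross(u,w);o=np.array([.483,.2735,.095])
for s in(-.075,0,.075):
  for t in(-.028,.028):print(s,t,'pl',(o+s*u+t*w+.006*n).round(3),proj(o+s*u+t*w+.006*n))
for t in(-.0223,.0223):print('tip',proj([.4836,.2744,.08]+t*w),'pad19',proj([.4836,.2744,.099]+t*w))
f0=g['P']
for v in range(96,118,2):
  print(v,[(int(1000*P[v,c,2]) if np.isfinite(P[v,c,2]) else -1, int(1000*P[v,c,1]) if np.isfinite(P[v,c,1]) else -1) for c in range(222,262,4)])
"
```

```text
-0.075 -0.028 pl [0.516 0.336 0.057] (np.float64(486.0), np.float64(271.0))
-0.075 0.028 pl [0.551 0.292 0.057] (np.float64(591.0), np.float64(340.0))
0 -0.028 pl [0.468 0.297 0.1  ] (np.float64(336.0), np.float64(230.0))
0 0.028 pl [0.503 0.254 0.1  ] (np.float64(442.0), np.float64(300.0))
0.075 -0.028 pl [0.42  0.259 0.143] (np.float64(176.0), np.float64(185.0))
0.075 0.028 pl [0.455 0.215 0.143] (np.float64(282.0), np.float64(257.0))
tip (np.float64(344.0), np.float64(290.0)) pad19 (np.float64(341.0), np.float64(241.0))
tip (np.float64(428.0), np.float64(347.0)) pad19 (np.float64(425.0), np.float64(298.0))
96 [(-1, 533), (2, 525), (-2, 533), (145, 291), (193, 212), (198, 202), (215, 174), (207, 186), (199, 199), (185, 221)]
98 [(-4, 523), (-1, 517), (-1, 516), (142, 282), (0, 511), (182, 215), (202, 182), (194, 194), (188, 203), (185, 208)]
100 [(-3, 506), (4, 493), (0, 498), (130, 288), (0, 497), (155, 245), (194, 183), (188, 191), (181, 202), (2, 489)]
102 [(-3, 490), (0, 486), (0, 482), (121, 288), (0, 480), (147, 246), (189, 179), (181, 191), (3, 472), (1, 475)]
104 [(137, 253), (141, 245), (3, 463), (114, 287), (0, 468), (137, 248), (143, 238), (0, 463), (0, 462), (0, 461)]
106 [(-1, 458), (139, 236), (142, 231), (109, 281), (1, 449), (130, 248), (136, 236), (-1, 451), (-1, 451), (6, 438)]
108 [(-2, 445), (128, 240), (143, 216), (132, 233), (112, 263), (122, 247), (124, 243), (-1, 437), (1, 432), (0, 434)]
110 [(-3, 432), (-1, 427), (134, 218), (129, 224), (124, 231), (109, 254), (85, 290), (61, 325), (-1, 422), (-4, 426)]
112 [(1, 410), (2, 407), (-2, 414), (117, 231), (104, 250), (108, 243), (96, 261), (78, 287), (61, 312), (5, 396)]
114 [(-3, 404), (0, 398), (3, 392), (82, 272), (87, 262), (89, 258), (86, 263), (81, 269), (68, 288), (57, 303)]
116 [(0, 383), (-1, 385), (2, 378), (82, 258), (84, 254), (79, 262), (0, 378), (69, 274), (58, 290), (56, 293)]
```

View pics/p3.png

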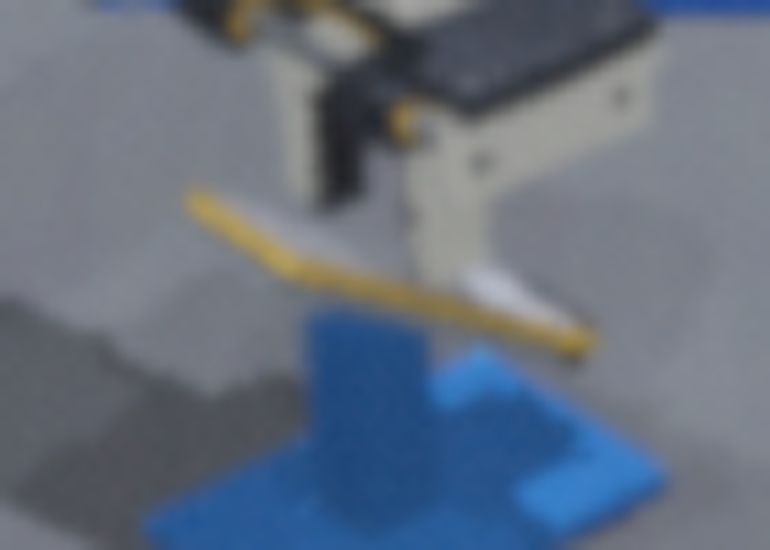

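The enlarged view shows the plate has not moved: its corners are at (591,340) and (282,257), as predicted. The near fingertip at (450,285) ends above the rim, so the fingers closed over the plate rather than beside it, and the tip is higher than the stated TCP. I back off straight up and check the tip height.

move_arm:
  commands:
    - [[-1, 0, 0, 0], [-2, 0, 0, 0], [-3, 0, 0, 0], [-3, 0, 0, 0], [0, 0, 0, 0], [0, 0, 0, 0]]

```text
clock: 17.4
tool_pos: [0.4838, 0.2748, 0.1714]
orientation: [-76.2, 89.9, 52.8]
force: [0.4, 0.2, -1.4]
opening: 0.0445
```

```bash
python3 -c "
from h import *
go(.483,.2735,.081,129);o=get_obs()
im,d,P=look('side');np.savez('side2.npz',im=im,P=P)
c=calibration('side');K=np.array(c['mtx']);Ti=np.linalg.inv(np.array(c['T']))
def proj(p):
  q=Ti@np.r_[p,1];u=K@[q[0]/-q[2],q[1]/q[2],1];return u[:2]
y=np.radians(-141.1);w=np.array([-np.sin(y),np.cos(y),0]);p=o['tool_pos'];h=o['opening']/2
R=(200,80,270,135)
a=im[80:135,200:270,::-1];a=cv2.resize(a,(770,605),interpolation=cv2.INTER_CUBIC)[:600].copy()
for t in(-h,h,h+.021,-h-.021):
  for z,col in((0,(0,0,255)),(.0188,(0,255,0))):
    u=proj(p+t*w+[0,0,z]);cv2.circle(a,(int((u[0]-200+.5)*11),int((u[1]-80+.5)*11)),4,col,-1)
cv2.imwrite('pics/p4.png',a)
m=roi(P,.42,.6,.18,.34)&(P[...,2]>.05)
for v in range(96,118):
  print(v,[(int(1000*P[v,c,2]),int(1000*P[v,c,1])) if P[v,c,2]>.03 else 0 for c in range(230,256,3)])
"
```

```text
t17.40 pos [0.4838 0.2748 0.1714] down [ 0.001  0.002 -1.   ] jaw yaw 128.9 q6 -101 F [ 0.4  0.2 -1.4] open 0.0445
 shift cm (current tool axes) [ 9.04  0.16 -0.05]
 spin rad -0.001 alt 3.141
 shift if spun first [ 9.04  0.16 -0.05]
96 [0, 0, 0, 0, 0, 0, 0, 0, 0]
97 [0, 0, 0, 0, 0, 0, 0, 0, 0]
98 [0, 0, 0, 0, 0, 0, 0, 0, 0]
99 [0, 0, 0, 0, 0, 0, 0, 0, 0]
100 [0, 0, 0, 0, 0, 0, 0, 0, 0]
101 [0, 0, 0, 0, 0, 0, 0, 0, 0]
102 [0, 0, 0, 0, 0, 0, 0, 0, 0]
103 [0, 0, 0, 0, 0, 0, 0, 0, 0]
104 [0, 0, 0, 0, 0, 0, 0, 0, 0]
105 [(129, 257), (114, 281), 0, 0, 0, 0, 0, 0, 0]
106 [(133, 245), (119, 266), (107, 284), 0, 0, 0, 0, 0, 0]
107 [(141, 225), (130, 243), (114, 267), (100, 288), 0, 0, 0, 0, 0]
108 [(142, 219), (134, 230), (122, 248), (109, 267), (86, 302), 0, 0, 0, 0]
109 [(140, 215), (138, 218), (125, 236), (111, 258), (99, 276), (82, 301), (65, 327), 0, 0]
110 [(129, 226), (130, 223), (123, 234), (118, 241), (105, 260), (89, 284), (74, 306), 0, 0]
111 [(127, 223), (123, 228), (121, 230), (115, 238), (111, 244), (100, 261), (84, 285), (66, 312), 0]
112 [0, (116, 232), (109, 242), (109, 242), (106, 246), (99, 256), (92, 265), (75, 292), (55, 322)]
113 [0, 0, 0, (103, 245), (100, 249), (97, 252), (91, 260), (80, 277), (67, 296)]
114 [0, (82, 271), (86, 264), (87, 262), (91, 256), (88, 259), (88, 259), (84, 264), (71, 284)]
115 [0, (78, 270), (85, 259), (85, 259), (86, 257), (83, 261), (74, 273), (78, 267), (67, 283)]
116 [0, (80, 261), (87, 250), (84, 254), (82, 256), 0, 0, (65, 281), (57, 291)]
117 [0, (75, 263), (82, 251), (78, 256), (74, 261), 0, 0, 0, (50, 296)]
```

View pics/p4.png

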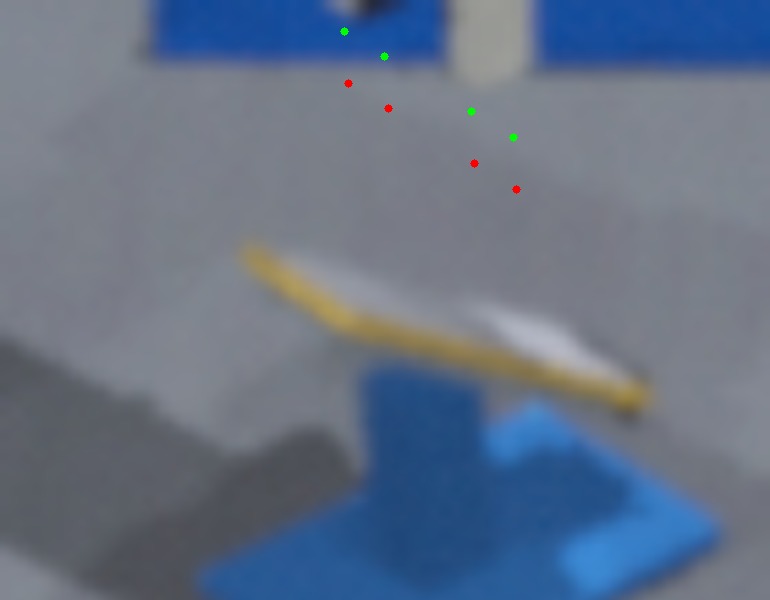

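The fingertip is at (490,85), while the reported TCP projects to about (495,175), so the two disagree. I read the finger depth directly.

```bash
python3 -c "
from h import *
f=np.load('side2.npz');P=f['P'];im=f['im']
for v in range(76,92):
  print(v,[tuple((1000*P[v,c]).astype(int)) if P[v,c,2]>.03 else 0 for c in range(236,252,3)])
im,d,P=look('top')
c=calibration('top');K=np.array(c['mtx']);Ti=np.linalg.inv(np.array(c['T']))
m=roi(P,.4,.58,.18,.36)&(P[...,2]>.1);q=P[m];print(get_obs()['tool_pos'],q[:,2].min(),np.histogram(q[:,2],bins=np.arange(.1,.6,.02)))
"
```

```text
76 [(np.int64(477), np.int64(296), np.int64(221)), (np.int64(473), np.int64(605), np.int64(48)), (np.int64(500), np.int64(234), np.int64(255)), (np.int64(511), np.int64(185), np.int64(282)), (np.int64(521), np.int64(186), np.int64(281)), (np.int64(530), np.int64(200), np.int64(273))]
77 [(np.int64(476), np.int64(297), np.int64(216)), (np.int64(473), np.int64(605), np.int64(43)), (np.int64(499), np.int64(237), np.int64(250)), (np.int64(511), np.int64(185), np.int64(278)), (np.int64(521), np.int64(187), np.int64(277)), (np.int64(523), np.int64(609), np.int64(40))]
78 [(np.int64(476), np.int64(298), np.int64(212)), (np.int64(472), np.int64(606), np.int64(38)), (np.int64(499), np.int64(239), np.int64(244)), (np.int64(511), np.int64(179), np.int64(278)), (np.int64(520), np.int64(194), np.int64(269)), (np.int64(523), np.int64(605), np.int64(37))]
79 [(np.int64(476), np.int64(298), np.int64(208)), (np.int64(472), np.int64(612), np.int64(30)), (np.int64(499), np.int64(239), np.int64(240)), (np.int64(511), np.int64(182), np.int64(273)), (np.int64(510), np.int64(603), np.int64(34)), (np.int64(
[... 668 characters left out ...]
), np.int64(217)), (np.int64(508), np.int64(248), np.int64(212)), 0, 0]
86 [0, 0, (np.int64(498), np.int64(236), np.int64(216)), (np.int64(508), np.int64(239), np.int64(214)), 0, 0]
87 [0, 0, (np.int64(497), np.int64(240), np.int64(210)), 0, 0, 0]
88 [0, 0, 0, 0, 0, 0]
89 [0, 0, 0, 0, 0, 0]
90 [0, 0, 0, 0, 0, 0]
91 [0, 0, 0, 0, 0, 0]
[0.48311227 0.27407335 0.16965255] 0.10088818122729415 (array([104, 202,  39,   0,   0,   0,   0,   0,  17, 290, 736,  42,  43,
       280,   8, 113, 112, 120, 128, 133,  71, 216, 169, 203]), array([0.1 , 0.12, 0.14, 0.16, 0.18, 0.2 , 0.22, 0.24, 0.26, 0.28, 0.3 ,
       0.32, 0.34, 0.36, 0.38, 0.4 , 0.42, 0.44, 0.46, 0.48, 0.5 , 0.52,
       0.54, 0.56, 0.58]))
```

```bash
python3 -c "
from h import *
c=calibration('side');K=np.array(c['mtx']);Ti=np.linalg.inv(np.array(c['T']))
def proj(p):
  q=Ti@np.r_[p,1];u=K@[q[0]/-q[2],q[1]/q[2],1];return u[:2]
def t(n,p,op,jy,off,sc):
  a=np.radians(jy);w=np.array([np.cos(a),np.sin(a),0])
  for s in(1,-1):
    for e in (0,.021):
      print(n,s,e,[((proj(np.array(p)+s*(op/2+e)*w+[0,0,z])-off)*sc).round().tolist() for z in(0,.02,.04)])
t('g1',[.5201,-.0269,.0524],.0452,166.8,(150,120),3)
t('s1',[.5594,-.2983,.0966],.0208,165.3,(180,170),4.5)
t('p1',[.4854,.2747,.1121],.0873,128.9,(190,80),6.33)
o=get_obs();print(o['tool_pos'],o['joint_pos'].round(1),o['force'])
"
```

```text
g1 1 0 [[282.0, 159.0], [281.0, 144.0], [280.0, 130.0]]
g1 1 0.021 [[263.0, 156.0], [262.0, 142.0], [260.0, 127.0]]
g1 -1 0 [[323.0, 164.0], [323.0, 149.0], [322.0, 135.0]]
g1 -1 0.021 [[342.0, 166.0], [342.0, 152.0], [342.0, 137.0]]
s1 1 0 [[366.0, 251.0], [365.0, 228.0], [365.0, 205.0]]
s1 1 0.021 [[332.0, 246.0], [331.0, 223.0], [330.0, 200.0]]
s1 -1 0 [[400.0, 257.0], [399.0, 234.0], [399.0, 210.0]]
s1 -1 0.021 [[434.0, 262.0], [434.0, 239.0], [434.0, 216.0]]
p1 1 0 [[270.0, 136.0], [268.0, 105.0], [265.0, 75.0]]
p1 1 0.021 [[248.0, 121.0], [245.0, 91.0], [243.0, 60.0]]
p1 -1 0 [[365.0, 198.0], [364.0, 168.0], [362.0, 137.0]]
p1 -1 0.021 [[389.0, 214.0], [388.0, 184.0], [386.0, 152.0]]
[0.48311227 0.27407335 0.16965255] [  49.8   10.3  -16.4   -0.   -63.3 -100.8] [-0.54040121  0.20839953  0.27647128]
```

By vision, in three frames, the real fingertips are about 33 mm above the reported TCP. That fits the missed grip: at a reported TCP z of 0.080 the tips were just above the plate. I reopen the jaw and descend 3 cm further than before.

move_arm:
  commands:
    - [[0, 0, 0, 0], [0, 0, 0, 0], [0, 0.1, 0, 0], [0, 0, 0, 0], [0, 0, 0, 0], [0, 0, 0, 0], [0, 0, 0, 0]]
  jaw: 8.7

```text
clock: 18.2
tool_pos: [0.4828, 0.2738, 0.1701]
orientation: [176.3, 90.0, -54.7]
force: [-0.1, 0.2, 0.2]
opening: 0.0865
```

move_arm:
  commands:
    - [[2, 0, 0, 0], [3, 0, 0, 0], [3, 0, 0, 0], [1.5, 0, 0, 0], [0.7, 0, 0, 0], [0.5, 0, 0, 0], [0.5, 0, 0, 0], [0, 0, 0, 0]]

```text
clock: 19.0
tool_pos: [0.4829, 0.2739, 0.0582]
orientation: [-78.3, 90.0, 50.6]
force: [-0.3, 0.8, 0.2]
opening: 0.0871
```

```bash
python3 -c "
from h import *
y=np.radians(-141.1);u=np.array([np.cos(y),np.sin(y)])
go(*(np.array([.483,.2735])-.0017*u),.050,129)
im,d,P=look('side');np.savez('side3.npz',im=im,P=P)
cv2.imwrite('pics/p5.png',cv2.resize(im[80:140,200:280,::-1],(780,585),interpolation=cv2.INTER_CUBIC))
for v in range(98,122,1):
  print(v,[tuple((1000*P[v,c]).astype(int).tolist()) if P[v,c,2]>.03 else 0 for c in range(240,258,3)])
"
```

```text
t19.00 pos [0.4829 0.2739 0.0582] down [ 0.  0. -1.] jaw yaw 128.9 q6 -101 F [-0.3  0.8  0.2] open 0.0871
 shift cm (current tool axes) [ 0.82 -0.16 -0.04]
 spin rad -0.001 alt 3.141
 shift if spun first [ 0.82 -0.16 -0.04]
98 [(489, 215, 182), (500, 190, 198), (511, 183, 202), (521, 183, 201), (530, 186, 199), (540, 202, 189)]
99 [0, (500, 191, 193), (511, 175, 203), (520, 179, 200), (530, 187, 194), (540, 192, 191)]
100 [(489, 205, 181), (500, 199, 184), (510, 180, 196), (520, 176, 198), (530, 189, 190), (540, 206, 179)]
101 [(489, 207, 176), (500, 194, 183), (510, 174, 196), (520, 176, 194), (530, 190, 185), (540, 203, 177)]
102 [(489, 203, 175), (499, 195, 179), (510, 179, 188), (520, 182, 187), (530, 186, 184), (540, 199, 175)]
103 [(489, 201, 172), (500, 187, 180), (510, 178, 186), (520, 182, 183), (530, 194, 174), (539, 209, 165)]
104 [(489, 202, 167), (499, 192, 173), (510, 178, 182), (519, 185, 177), (529, 198, 168), (539, 210, 160)]
105 [0, (499, 192, 169), (509, 180, 176), (519, 195, 166), (529, 201, 162), (539, 200, 162)]
106 [0, (499, 191, 166), (509, 181, 172), (519, 18
[... 596 characters left out ...]
5, 102), (495, 245, 102), (506, 225, 115), (517, 222, 117), (527, 231, 111), (537, 302, 63)]
114 [(483, 265, 85), (494, 258, 90), (506, 223, 112), (517, 227, 109), (527, 234, 104), (537, 286, 69)]
115 [(483, 259, 85), (494, 262, 82), (506, 222, 109), (517, 218, 111), (527, 236, 99), (537, 282, 68)]
116 [(484, 251, 86), (494, 267, 75), (506, 226, 102), (516, 225, 102), (527, 236, 94), (537, 284, 62)]
117 [(483, 250, 82), (494, 263, 73), (506, 224, 99), (516, 222, 100), 0, (536, 300, 47)]
118 [(483, 253, 76), (493, 261, 70), 0, (516, 229, 91), 0, 0]
119 [(483, 255, 70), (493, 261, 66), 0, 0, 0, 0]
120 [(482, 260, 63), (493, 263, 60), 0, 0, 0, 0]
121 [(482, 257, 61), (493, 264, 55), 0, 0, 0, 0]
```

View pics/p5.png

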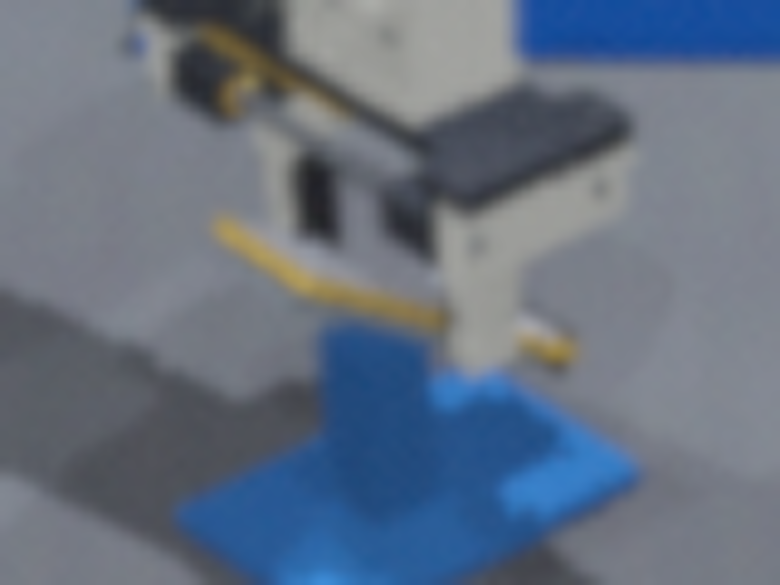

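The near finger now stands in front of the plate's edge, with its tip at (480,370) at about z = 0.090, below the plate rim there. I go 8 mm lower and close.

move_arm:
  commands:
    - [[0.5, -0.15, 0, 0], [0.3, 0, 0, 0], [0, 0, 0, 0]]

```text
clock: 19.35
tool_pos: [0.4838, 0.2746, 0.0497]
orientation: [91.8, 90.0, -139.3]
force: [0.3, 0.9, -0.2]
opening: 0.087
```

move_arm:
  commands:
    - [[0, 0, 0, 0], [0, 0, 0, 0], [0, 0, 0, 0], [0, 0, 0, 0], [0, 0, 0, 0], [0, 0, 0, 0], [0, 0, 0, 0], [0, 0, 0, 0]]
  jaw: 4.5

```text
clock: 20.15
tool_pos: [0.4839, 0.2748, 0.0502]
orientation: [-29.5, 90.0, 99.4]
force: [-1.8, 0.8, 1.9]
opening: 0.0553
```

```bash
python3 -c "
from h import *
go(.483,.2735,.050,129)"
```

```text
t20.15 pos [0.4839 0.2748 0.0502] down [-0.  0. -1.] jaw yaw 129.0 q6 -101 F [-1.8  0.8  1.9] open 0.0553
 shift cm (current tool axes) [ 0.02  0.15 -0.05]
 spin rad -0.001 alt 3.141
 shift if spun first [ 0.02  0.15 -0.05]
```

Gripped at 55.3 mm. Lifting slowly.

move_arm:
  commands:
    - [[-0.3, 0, 0, 0], [-0.7, 0, 0, 0], [-1.5, 0, 0, 0], [-2.5, 0, 0, 0], [-3, 0, 0, 0], [-3, 0, 0, 0], [-2, 0, 0, 0], [-0.5, 0, 0, 0]]

```text
clock: 20.95
tool_pos: [0.485, 0.2755, 0.188]
orientation: [-87.0, 89.7, 41.9]
force: [0.8, -0.1, -3.1]
opening: 0.0556
```

```bash
python3 -c "
from h import *
go(.5172,-.2890,.185,75.1)
im,d,P=look('side');np.savez('side4.npz',im=im,P=P)
H=cv2.cvtColor(im,cv2.COLOR_RGB2HSV);m=(H[...,0]>15)&(H[...,0]<32)&(H[...,1]>110)&roi(P,.38,.6,.18,.36)&(P[...,2]>.1)
for b in big(m)[:3]:
  q=P[b];i=q[:,0].argmin();j=q[:,0].argmax();print(len(q),q[i].round(3),q[j].round(3))
cv2.imwrite('pics/p6.png',cv2.resize(im[40:140,190:320,::-1],(780,600),interpolation=cv2.INTER_CUBIC))
"
```

```text
t20.95 pos [0.485  0.2755 0.188 ] down [ 0.003  0.003 -1.   ] jaw yaw 129.0 q6 -101 F [ 0.8 -0.1 -3.1] open 0.0556
 shift cm (current tool axes) [  0.14  32.98 -45.92]
 spin rad 0.94 alt -2.202
 shift if spun first [  0.36 -17.63 -53.72]
16 [0.436 0.303 0.316] [0.464 0.266 0.315]
```

move_arm:
  commands:
    - [[0, 0, 0, 0.06], [0, 0, 0, 0.11], [0, 0, 0, 0.14], [0, 0, 0, 0.15], [0, 0, 0, 0.15], [0, 0, 0, 0.14], [0, 0, 0, 0.12], [0, 0, 0, 0.07]]

```text
clock: 21.8
tool_pos: [0.4831, 0.2741, 0.1832]
orientation: [144.7, 89.8, -140.5]
force: [-0.4, -0.2, -2.5]
opening: 0.0555
```

move_arm:
  commands:
    - [[0, -0.5, -1.5, 0], [0, -1, -3, 0], [0, -1.3, -4, 0], [0, -1.3, -4, 0], [0, -1.3, -4, 0], [0, -1.3, -4, 0], [0, -1.3, -4, 0], [0, -1.3, -4, 0]]

```text
clock: 22.6
tool_pos: [0.4993, -0.0269, 0.1841]
orientation: [111.2, 89.9, -173.6]
force: [0.5, -0.5, -2.5]
opening: 0.0557
```

move_arm:
  commands:
    - [[0, -1.3, -4, 0], [0, -1.3, -4, 0], [0, -1.3, -4, 0], [0, -1.3, -4, 0], [0, -1.3, -4, 0], [0, -1.0, -3, 0], [0, -0.5, -1.5, 0], [0, 0, 0, 0]]

```text
clock: 23.4
tool_pos: [0.5135, -0.2838, 0.1835]
orientation: [94.4, 89.9, 169.4]
force: [-0.6, -0.3, -1.8]
opening: 0.0555
```

```bash
python3 -c "
from h import *
go(.5172,-.2890,.15,75.1)
im,d,P=look('side');np.savez('side5.npz',im=im,P=P)
cv2.imwrite('pics/p6.png',cv2.resize(im[120:280,170:370,::-1],(750,600),interpolation=cv2.INTER_CUBIC))
"
```

```text
t23.40 pos [ 0.5135 -0.2838  0.1835] down [-0.002  0.    -1.   ] jaw yaw 75.0 q6 -95 F [-0.6 -0.3 -1.8] open 0.0555
 shift cm (current tool axes) [ 3.35 -0.5  -0.4 ]
 spin rad -0.002 alt 3.139
 shift if spun first [ 3.35 -0.5  -0.4 ]
```

View pics/p6.png

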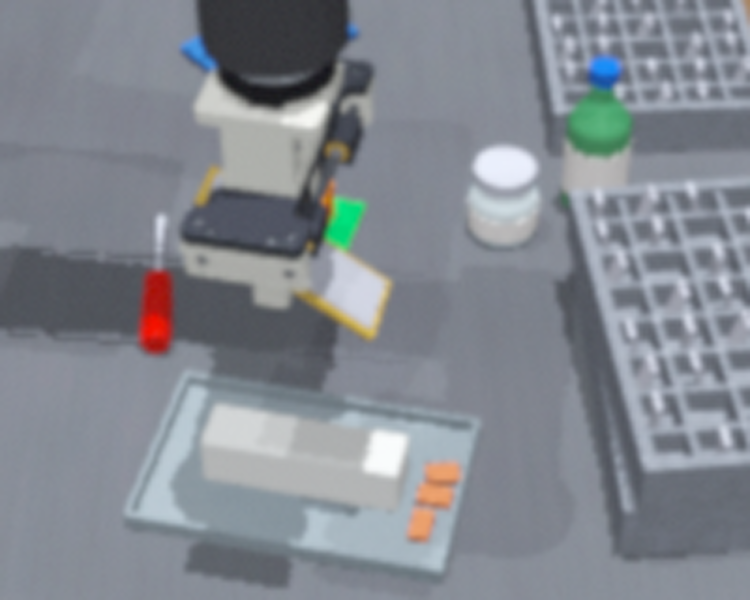

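The plate is held with its low end towards +x: near edge (305,295)-(372,335), low corners (372,335) and (390,290). The chips are in the pan, and the scraper and bystanders are in place. I measure the held slope.

```bash
python3 -c "
from h import *
f=np.load('side5.npz');P=f['P'];im=f['im']
p=np.array([.5135,-.2838]);a=np.radians(-14.9);u=np.array([np.cos(a),np.sin(a)]);w=np.array([-u[1],u[0]])
v,c=np.mgrid[:384,:512];X=(c-170)*3.75;Y=(v-120)*3.75
m=(X>322)&(X<400)&(Y>245)&(Y<345)&(P[...,2]>.12)&(P[...,2]<.25)
q=P[m];s=(q[:,:2]-p)@u;t=(q[:,:2]-p)@w;z=q[:,2]
A=np.c_[s,t,np.ones(len(s))];g=np.ones(len(s),bool)
for _ in range(5):
  k=np.linalg.lstsq(A[g],z[g],rcond=None)[0];g=abs(z-A@k)<.004
print(len(s),g.sum(),k.round(4),'slope',np.degrees(np.arctan(k[0])).round(1),'lat',np.degrees(np.arctan(k[1])).round(1))
print('face z at grip axis',k[2].round(4),'tcp z .1835; s max',np.percentile(s[g],[50,95,99,100]).round(4),'t',t[g].min().round(4),t[g].max().round(4),'zmin',z[g].min().round(4))
"
```

```text
303 274 [-0.7256  0.0168  0.2387] slope -36.0 lat 1.0
face z at grip axis 0.2387 tcp z .1835; s max [0.0457 0.0637 0.0652 0.0659] t -0.0321 0.0282 zmin 0.1879
```

move_arm:
  commands:
    - [[1, -0.5, -0.2, 0], [2, -0.6, -0.2, 0], [3, 0, 0, 0], [3, 0, 0, 0], [2, 0, 0, 0], [1, 0, 0, 0], [0.5, 0, 0, 0], [0, 0, 0, 0]]

```text
clock: 24.25
tool_pos: [0.5246, -0.2882, 0.0599]
orientation: [112.4, 90.0, -172.5]
force: [-0.3, 0.1, -3.2]
opening: 0.0555
```

```bash
python3 -c "
from h import *
go(.5172,-.2890,.043,75.1)"
```

```text
t24.25 pos [ 0.5246 -0.2882  0.0599] down [-0. -0. -1.] jaw yaw 75.1 q6 -95 F [-0.3  0.1 -3.2] open 0.0555
 shift cm (current tool axes) [ 1.69  0.7  -0.26]
 spin rad 0.001 alt -3.141
 shift if spun first [ 1.69  0.7  -0.27]
```

move_arm:
  commands:
    - [[0.5, 0.1, -0.2, 0], [0.5, 0, 0, 0], [0.3, 0, 0, 0], [0.2, 0, 0, 0], [0, 0, 0, 0]]

```text
clock: 24.75
tool_pos: [0.5227, -0.2903, 0.0449]
orientation: [87.4, 90.0, 162.5]
force: [0.1, 0.2, -1.6]
opening: 0.0558
```

move_arm:
  commands:
    - [[0.2, 0, 0, 0], [0.2, 0, 0, 0], [0.2, 0, 0, 0], [0, 0, 0, 0]]

```text
clock: 25.15
tool_pos: [0.5224, -0.2903, 0.0393]
orientation: [110.1, 90.0, -174.8]
force: [-4.5, 0.5, 4.2]
opening: 0.0552
```

move_arm:
  commands:
    - [[0.2, 0.1, 0, 0], [0.2, 0.1, 0, 0], [0.2, 0.1, 0, 0], [0.2, 0.1, 0, 0]]

```text
clock: 25.55
tool_pos: [0.519, -0.2893, 0.031]
orientation: [-85.9, 90.0, -10.8]
force: [-3.7, 1.9, 2.5]
opening: 0.0555
```

```bash
python3 -c "
from h import *
go(.5172,-.2890,.043,75.1);print(get_obs()['moment'])"
```

```text
t25.55 pos [ 0.519  -0.2893  0.031 ] down [ 0. -0. -1.] jaw yaw 75.1 q6 -95 F [-3.7  1.9  2.5] open 0.0555
 shift cm (current tool axes) [-1.2   0.18 -0.02]
 spin rad -0.0 alt 3.141
 shift if spun first [-1.2   0.18 -0.02]
[0.42415076 0.8861849  0.03669004]
```

move_arm:
  commands:
    - [[0.25, 0.1, 0, 0], [0.25, 0.05, 0, 0], [0.25, 0.05, 0, 0], [0.25, 0.05, 0, 0], [0.25, 0, 0, 0], [0.25, 0, 0, 0]]

```text
clock: 26.15
tool_pos: [0.5167, -0.2887, 0.0157]
orientation: [-76.6, 90.0, -1.5]
force: [-2.8, 0.7, 2.1]
opening: 0.0554
```

```bash
python3 -c "
from h import *
go(.5172,-.2890,.0,75.1)
im,d,P=look('side');np.savez('side6.npz',im=im,P=P)
p=np.array([.5172,-.289]);a=np.radians(-14.9);u=np.array([np.cos(a),np.sin(a)]);w=np.array([-u[1],u[0]])
S=(P[...,:2]-p)@u;T=(P[...,:2]-p)@w
for s0 in list(np.arange(-.085,-.034,.01))+list(np.arange(.035,.09,.01)):
  m=(abs(S-s0)<.005)&(abs(T)<.026)&(P[...,2]>.03)&(P[...,2]<.12)
  if m.sum():print(s0.round(3),m.sum(),np.median(P[m][:,2]).round(4))
"
```

```text
t26.15 pos [ 0.5167 -0.2887  0.0157] down [ 0. -0. -1.] jaw yaw 75.1 q6 -95 F [-2.8  0.7  2.1] open 0.0554
 shift cm (current tool axes) [ 1.57 -0.06 -0.02]
 spin rad -0.0 alt 3.141
 shift if spun first [ 1.57 -0.06 -0.02]
-0.075 12 0.0431
-0.065 43 0.0822
-0.055 9 0.0813
-0.045 1 0.0305
-0.035 1 0.0303
0.035 63 0.0611
0.045 62 0.0585
0.055 65 0.0562
0.065 62 0.0543
0.075 49 0.0508
```

move_arm:
  commands:
    - [[0.25, 0, 0, 0], [0.25, 0, 0, 0], [0.25, 0, 0, 0], [0.25, 0, 0, 0], [0.2, 0, 0, 0], [0.1, 0, 0, 0]]

```text
clock: 26.8
tool_pos: [0.5164, -0.2886, 0.0027]
orientation: [86.8, 90.0, 161.9]
force: [-1.7, 0.1, 0.5]
opening: 0.0554
```

```bash
cat > pl.py <<'E'
from h import *
go(.5172,-.2890,.0,75.1)
im,d,P=look('side');np.savez('side7.npz',im=im,P=P)
p=np.array([.5172,-.289]);a=np.radians(-14.9);u=np.array([np.cos(a),np.sin(a)]);w=np.array([-u[1],u[0]])
S=(P[...,:2]-p)@u;T=(P[...,:2]-p)@w
for s0 in list(np.arange(-.085,-.034,.01))+list(np.arange(.035,.09,.01)):
  m=(abs(S-s0)<.005)&(abs(T)<.026)&(P[...,2]>.03)&(P[...,2]<.12)
  if m.sum()>5:print(s0.round(3),m.sum(),np.median(P[m][:,2]).round(4))
E
python3 pl.py
```

```text
t26.80 pos [ 0.5164 -0.2886  0.0027] down [-0.  0. -1.] jaw yaw 75.1 q6 -95 F [-1.7  0.1  0.5] open 0.0554
 shift cm (current tool axes) [ 0.27 -0.09 -0.02]
 spin rad -0.0 alt 3.141
 shift if spun first [ 0.27 -0.09 -0.02]
-0.075 16 0.0558
-0.065 22 0.0586
0.035 66 0.055
0.045 56 0.0535
0.055 61 0.0532
0.065 53 0.0526
0.075 54 0.0509
```

move_arm:
  commands:
    - [[0.1, -0.05, 0, 0], [0.1, 0, 0, 0], [0.05, 0, 0, 0], [0, 0, 0, 0]]

```text
clock: 27.25
tool_pos: [0.5171, -0.2888, 0.0006]
orientation: [-94.8, 90.0, -19.7]
force: [-1.3, 1.2, -0.1]
opening: 0.0554
```

```bash
python3 pl.py
```

```text
t27.25 pos [ 0.5171 -0.2888  0.0006] down [ 0. -0. -1.] jaw yaw 75.1 q6 -95 F [-1.3  1.2 -0.1] open 0.0554
 shift cm (current tool axes) [ 0.06 -0.01 -0.02]
 spin rad -0.0 alt 3.141
 shift if spun first [ 0.06 -0.01 -0.02]
-0.075 9 0.0515
-0.065 24 0.0546
0.035 73 0.0536
0.045 56 0.0523
0.055 57 0.052
0.065 56 0.0526
0.075 53 0.0518
```

move_arm:
  commands:
    - [[0.06, 0, 0, 0], [0, 0, 0, 0], [0, 0, 0, 0]]

```text
clock: 27.6
tool_pos: [0.5171, -0.2888, -0.0]
orientation: [-127.2, 90.0, -52.1]
force: [-1.6, 0.1, 0.6]
opening: 0.0555
```

move_arm:
  commands:
    - [[0, 0, 0, 0], [0, 0, 0, 0], [0, 0, 0, 0], [0, 0, 0, 0], [0, 0, 0, 0], [0, 0, 0, 0], [0, 0, 0, 0], [0, 0, 0, 0]]
  jaw: 8.7

```text
clock: 28.4
tool_pos: [0.5171, -0.2887, -0.0001]
orientation: [15.6, 90.0, 90.7]
force: [-0.2, -0.1, -0.6]
opening: 0.0866
```

move_arm:
  commands:
    - [[-0.5, 0, 0, 0], [-1, 0, 0, 0], [-2, 0, 0, 0], [-4, 0, 0, 0], [-4, 0, 0, 0], [-5, 0, 0, 0], [-5, 0, 0, 0], [-4, 0, 0, 0]]

```text
clock: 29.2
tool_pos: [0.5172, -0.2891, 0.2596]
orientation: [-95.7, 89.8, -20.6]
force: [0.8, 0.2, -0.1]
opening: 0.087
```

```bash
cat > fin.py <<'E'
from h import *
o=get_obs();print(o['clock'],o['tool_pos'].round(3),o['opening'])
p=np.array([.5172,-.289]);a=np.radians(-14.9);u=np.array([np.cos(a),np.sin(a)]);w=np.array([-u[1],u[0]])
im,d,P=look('side')
S=(P[...,:2]-p)@u;T=(P[...,:2]-p)@w
m=(P[...,2]>.047)&(P[...,2]<.07)&(abs(S)<.11)&(abs(T)<.06);b=big(m)[0]
q=P[b];s=S[b];t=T[b]
k=np.linalg.lstsq(np.c_[s,t,np.ones(len(s))],q[:,2],rcond=None)[0];print('plane',k.round(4));
r=cv2.minAreaRect(np.c_[s,t].astype(np.float32)*1000);print('plate in bed frame mm',r,len(s))
H=cv2.cvtColor(im,cv2.COLOR_RGB2HSV);m=(H[...,0]<18)&(H[...,1]>110)&(abs(S)<.13)&(abs(T)<.08)&(P[...,2]<.045)
for c in big(m):print('chips',c.sum(),S[c].mean().round(3),T[c].mean().round(3),P[c][:,2].mean().round(3),P[c][:,2].max().round(3))
m=(P[...,2]>.075)&(P[...,2]<.1)&roi(P,.42,.62,-.12,.08);print('scraper',rect(P,big(m)[0]))
cv2.imwrite('pics/fin.png',cv2.resize(im[100:300,150:416,::-1],(798,600),interpolation=cv2.INTER_CUBIC))
E
python3 fin.py
```

```text
29.2 [ 0.517 -0.289  0.26 ] 0.08698755198024141
plane [-0.001   0.0038  0.052 ]
plate in bed frame mm ((3.6140365600585938, -1.182565689086914), (150.77464294433594, 60.14391326904297), 0.3278439939022064) 841
chips 78 0.102 0.008 0.011 0.017
chips 31 0.097 -0.033 0.011 0.015
scraper (array([ 0.5338, -0.0216]), array([0.0383, 0.0029]), 72.95, 16, np.float64(0.081))
```

View pics/fin.png

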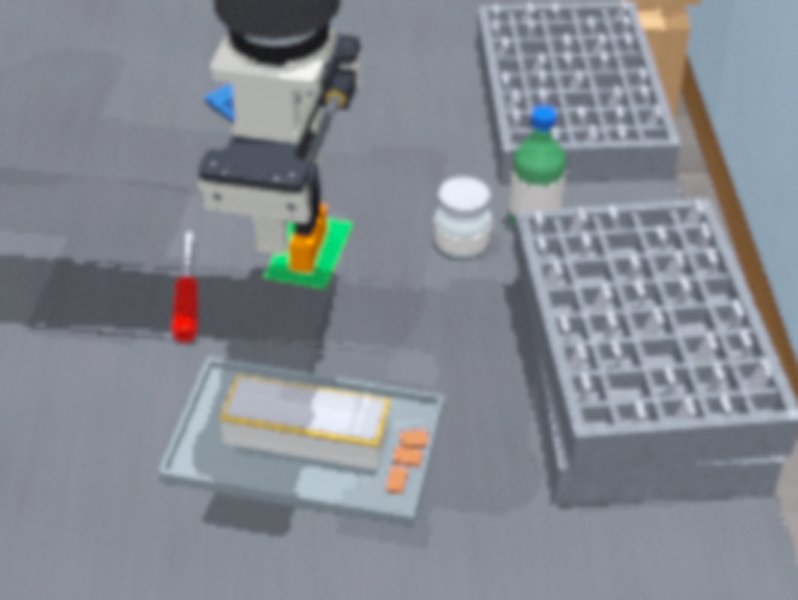

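The plate lies flat on the bed, spanning (225,380) to (388,440), and the three chips are in the pan at (405,460). The scraper stands on the mat at (305,250), and the arm is clear. Handing in.

```bash
python3 -c "
from h import *
print(close_job())"
```

```text
the job is handed in; nothing more can be done
None
```

The job is done and handed in at about 29 s of robot time; the system reports no verdict, so pass or fail is unconfirmed.

**What I did**
- One slow stroke along the bed with the scraper pushed all three chips into the +x end of the pan.
- I stood the scraper back upright on its mat and let it go.
- I gripped the plate by its long edges (55 mm opening) and carried it over. I set its low end on the bed and pivoted it flat between the pads, with about 4–7 N on the bed. Then I released it and backed straight up.

**Last checks (side camera)**

| Item | Measured |
|---|---|
| Plate offset along bed | 3.6 mm |
| Plate offset across bed | −1.2 mm |
| Plate squareness | 0.3° |
| Plate tilt | about 0.2° |
| Plate top height | 52 mm (52.5 expected) |
| Chips | at most 17 mm high, 97–102 mm along x from the pan centre |

In the last picture the scraper stands on its mat and the screwdriver, jar and bottle look unmoved. The marker was outside that picture and I did not measure it again.

**What disagreed or failed**
- **First plate grip missed:** the fingers closed above the plate because the real fingertips sit about 32 mm above the reported TCP, as seen in the pictures. The plate had not moved and I read no contact force, but the fingertips were close above the bright face. I corrected for the offset on the second try.
- **Last scraper measurement:** the gripper partly hid it, so that number is not usable. The clear measurement right after release put it about 3 mm from the mat's centre.

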